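Index the rotary stage and hold out its sprung pointer rod

ROBOT

A 6-joint arm with a two-finger parallel gripper is mounted at the origin on the work surface. World frame = base frame: x ahead of the robot, y to its left, z up, the work surface at z = 0. Lengths are in mm, angles in rad, forces in N, time in s.
With the tool pointing down it reaches from about 275 to 1000 mm from the base axis. Payload 8.4 kg.
Tool frame: the origin (TCP) lies at the very end of the fingers, on their centre line; the grasp point (between the pads) lies 19 mm behind it; z points along the fingers, y is the direction in which the jaws open and shut (so a half turn about z gives the same grasp; the last joint's range is limited). The gripper opens to 85 mm and grips with 20 to 120 N. Pads are 22 mm wide; open, the fingers measure 114 mm over their backs; the gripper's body (76 mm by 85 mm) begins 54 mm behind the grasp point. The pads swing forward as they close: fully open they stand 13 mm farther back than shut.
Start: joints at [-1.276, 0.353, 1.633, -0, 1.155, -0.002], TCP at [182.787, -597.676, 231.281] pointing down, gripper open.
Joint ranges: [-2.63, 2.63], [-0.92, 2.1], [0.06, 2.66], [-1.3, 4.44], [0, 2.69], [-3.02, 3.02]. Speed limits (rad/s): [2.22, 2.22, 2.79, 3.14, 3.14, 3.14].

INTERFACE

Orientations are given as [roll, pitch, yaw] about the fixed x, y, z axes, in that order (R = Rz(yaw) Ry(pitch) Rx(roll)).
In Python, from rig import r gives the robot as it stands.
- The arm moves only by the tool move_arm, never from a script. Its argument "increments" is a list of rows, each an object of numbers: "tx", "ty", "tz": the shift along the tool's x, y, z in cm; "rx", "ry", "rz": the turn, a rotation vector about the tool's x, y, z in degrees; "gripper": the gripper's target within -1 to 1 (fully open at 1, half-way at 0, shut at -1). A call has 1 to 12 rows; each row shifts and turns the commanded pose from where the row before left it, along the tool's axes as they then stand; what a row does not reach is not made up. A row lasts 1/10 s, in which the tool goes at most 50 mm and 8.59 degrees, less where a joint would pass 70% of its speed; a pose out of reach is approached as far as the arm can. A call is refused whole if a number of a shift passes 5 or a number of a turn 8.59, either way. A call with a gripper value outside its range is refused whole. The fingers move at their own pace and stop on an object; "squeeze" is the grip in N (left out, the last holds). Time passes only in rows, so rows that do not move let the fingers close. It gives the time, the measured TCP pose, the force and the opening at its end, in the units of the state.
- r.sense(): the state, without advancing time (a new reading comes with each control period).
- r.grab_frame(name): name is "side" or "top"; returns (picture, depth): 384x512x3 uint8, red, green, blue; 384x512 float32, mm along the optical axis (not along the pixel's ray), 0 where there is no reading.
- r.camera_model(name): a dict with "fx", "fy", "cx", "cy" (pixels), "k1" (the pictures are not rectified: a ray, as slopes to the right and down, at radius r is drawn at 1 + k1 r^2 times it, then the intrinsics apply), "R" (3x3) and "t" (3): a world point X has camera coordinates R X + t. Camera axes: x right, y down, z forward; pixel columns grow to the right and rows downward; lengths in mm; the calibration is good to about 2 mm. A picture is of the moment at which its call begins. camera_model takes no time and is no camera call.
- r.sign_off(): hands the job in, once; it reports no verdict.
Trained networks look in the newest picture that a camera, given by its name, has taken for a name from the list of things; names that differ only in an ending like _2 or _b are one class to them, and where a whole thing is asked for, a point or a joint stands for the part that bears it (a point fixed in the world has none). Each returns a list of dicts, best first, with "confidence" (0 to 1); they miss things now and then, are a little off and sometimes report something else, mostly with a low value. They report only what shows in the picture. A call takes as long as a camera call.
- r.cut_out(query, camera): "mask" (384x512 bool, what is visible of it) and "bbox" ([left, top, right, bottom] in pixels, round what is visible of it).
- r.place_of(query, camera): "location" ([row, column] in pixels: a listed point, or the origin of a listed thing).
The state is a dict: "clock": time; "qpos": joint angles; "qvel": joint speeds; "joint_efforts": joint torques, N m; "eef_pos": TCP position; "tcp_rot": TCP orientation; "contact_force": force on the tool from outside, world axes, zero at the start; "wrist_torque": the same for the moment, N m; "opening": opening from 0.0 (shut) to 1.0 (fully open).
Only numpy, scipy, OpenCV 4.12 (cv2) and the standard library are available. Lean on these libraries where they do the work, as an engineer would, in place of code of your own. Each camera call takes 0.05 s, during which the arm holds its last target. There are 200 camera calls.

TASK

On the rotary stage, swing the turntable counter-clockwise, with its pointer rod still in, until it clicks into the last stop, where the rod stands over the small index tab on the base. Then pull the rod out of its sleeve by the upright finger post, against its spring, until the black band on it has just come fully out of the sleeve mouth, and hold it there for the reference photograph: finish still holding it, with the turntable still in that stop. Leave the other things on the bench where they are.

Things in the scene. Friction and masses are not known exactly. Their poses are not given: they have to be found in the camera images.
- stage: Fixed rotary stage: square cream base 200 x 200 x 20 mm, origin at the centre of its underside on the bench, with a round aluminium turntable (176 mm diameter, top 42 mm above the bench). A small steel index tab (12 x 18 mm, top 35 mm above the bench) stands at the middle of the base's +y edge, in the stage's own axes. Its place and yaw vary.
- pivot (a point): Point on the turntable's vertical axis, 42 mm above the bench (the turntable's top face).
- turntable (a joint): Turntable angle, rad, counter-clockwise from above positive. Sprung click stops at -0.524, 0, +0.524; each draws the table in from 4 degrees either side. Leaving one takes about 3 N at the finger post; between them it turns freely and stays put. +0.524 is the last stop: rod over the index tab. Hard limits +-0.68. Starts anywhere from -0.58 to +0.12, in or between the first two stops.
- rod (a joint): Travel of the pointer rod out of its sleeve, m: 0 fully in (start), 0.045 at the length mark, 0.065 at the hard end. The inner spring pulls it back with about 3 N at 0, 7.5 N at the mark (100 N/m). The rod (10 mm diameter, axis 62 mm above the bench) slides radially outward from the turntable axis.
- sleeve_mouth (a point): Centre of the sleeve's mouth: 75 mm from the turntable axis, 62 mm above the bench. The sleeve is a grey tube, 24 mm diameter (27 at the mouth), lying radially on the turntable, top 76 mm above the bench. The mark is a black band 4 mm wide round the rod, hidden in the sleeve at first; at 0.045 travel it has just come fully out, its inner edge flush with the mouth.
- finger_post: Upright round steel post on the outer end of the rod, for the fingers: 16 mm diameter, from 52 to 114 mm above the bench. Origin at the centre of its top, 120 mm from the turntable axis with the rod in (165 at the mark). Its x axis points outward along the rod, the pull direction; z up. The turntable can be swung by it too.
- puck: Bystander: black resin specimen puck, 32 mm diameter, 22 high (mm), standing on the bench, origin at the centre of its underside. Leave it alone.
- loupe: Bystander: short black loupe ring, 48 mm outside diameter, 30 high (mm), standing on the bench, origin at the centre of its underside. Leave it alone.
- gauge_block: Bystander: steel gauge block 60 x 12 x 30 (mm), standing on the bench, origin at the centre of its underside. Leave it alone.
- puck2: Bystander: grey resin specimen puck, 32 mm diameter, 22 high (mm), standing on the bench, origin at the centre of its underside. Leave it alone.
- bottle: Bystander: white bottle, 44 mm diameter, 110 high (mm), standing on the bench, origin at the centre of its underside. Leave it alone.
- slide_tray: Bystander: grey open slide tray 120 x 90 x 30 high with dividers (mm), standing on the bench, origin at the centre of its underside. Leave it alone.
- weight: Bystander: brass weight with a grip stem, 60 mm foot, 50 high (mm), standing on the bench, origin at the centre of its underside. Leave it alone.

How it is judged:
By the outcome, as a careful person would: the job done as asked, in the order asked, and still so for the second after the job is handed in, while the arm keeps its last pose, push and grip.
It also fails if it takes over 42 s, if anything falls off the work surface, if the arm or the gripper's body presses on something with over 40 N, if the wrist force passes 120 N, or if a joint passes its speed limit or range.

## Working session

There is one attempt and no reset: what is moved stays moved. The work goes in short steps, Python scripts to look and compute and a tool call to move; the robot and the scene stay as the last step left them, time stands still between calls to the robot, and variables do not carry over. Pictures are saved under pics/ and viewed, about 8 in all and at most 12, crops included, and the job is handed in when it is done.

Besides the shell and the picture viewer there is one more tool, called in YAML: its name, and indented under it one key for each argument. move_arm: Moves the arm, as the interface text tells. Its arguments: {"type":"object","properties":{"increments":{"type":"array","items":{"type":"object","properties":{"tx":{"type":"number"},"ty":{"type":"number"},"tz":{"type":"number"},"rx":{"type":"number"},"ry":{"type":"number"},"rz":{"type":"number"},"gripper":{"type":"number"}}}},"squeeze":{"type":"number"}},"required":["increments"]}

```bash
mkdir -p pics
cat > h.py <<'E'
import numpy as np, cv2
from rig import r
def ray(cam,row,col):
    m=r.camera_model(cam); u=(col-m['cx'])/m['fx']; v=(row-m['cy'])/m['fy']
    x,y=u,v
    for _ in range(20):
        k=1+m['k1']*(x*x+y*y); x,y=u/k,v/k
    return m,np.array([x,y,1.])
def at_z(cam,row,col,z):
    m,d=ray(cam,row,col); R=np.array(m['R']);t=np.array(m['t'])
    o=-R.T@t; w=R.T@d; return o+w*(z-o[2])/w[2]
def proj(cam,X):
    m=r.camera_model(cam); c=np.array(m['R'])@np.array(X,float)+np.array(m['t']); x,y=c[:2]/c[2]
    k=1+m['k1']*(x*x+y*y); return np.array([m['cy']+m['fy']*y*k, m['cx']+m['fx']*x*k])
def cloud(cam,dep):
    m=r.camera_model(cam); v,u=np.mgrid[:384,:512]
    x0=(u-m['cx'])/m['fx'];y0=(v-m['cy'])/m['fy'];x,y=x0,y0
    for _ in range(20):
        k=1+m['k1']*(x*x+y*y);x,y=x0/k,y0/k
    P=np.stack([x*dep,y*dep,dep],-1)-np.array(m['t']); return P@np.array(m['R'])
E
python3 - <<'E'
from h import *
for c in ("top","side"):
    p,d=r.grab_frame(c); np.savez('f_'+c,p=p,d=d); cv2.imwrite(f'pics/{c}0.png',cv2.cvtColor(p,cv2.COLOR_RGB2BGR))
    for q,z in (("pivot",42),("sleeve_mouth",62),("finger_post",114),("stage",0)):
        for o in r.place_of(q,c)[:2]: print(c,q,np.round(o['location'],1),round(o['confidence'],2),np.round(at_z(c,*o['location'],z),1))
    m=r.camera_model(c); print(-np.array(m['R']).T@np.array(m['t']))
print(r.sense())
E
```

```text
top pivot [196.9 286.4] 0.85 [ 514.1 -103.6   42. ]
top pivot [215.9 156.2] 0.45 [441.1 392.6  42. ]
top sleeve_mouth [180.5 280.1] 0.72 [574.8 -79.2  62. ]
top finger_post [168.6 272.4] 0.56 [614.2 -49.4 114. ]
top stage [196.2 292.3] 0.68 [ 518.7 -128.5    0. ]
[ 436.01786357  -20.48257437 1796.23752435]
side pivot [181.7 290.8] 0.77 [ 502.8 -114.3   42. ]
side sleeve_mouth [179.  264.5] 0.91 [573.3 -67.9  62. ]
side sleeve_mouth [206.1 220.1] 0.16 [636.1  95.8  62. ]
side finger_post [167.5 248.8] 0.54 [615.  -43.9 114. ]
side stage [189.3 287.3] 0.65 [ 514.5 -115.     0. ]
[  46.62527858  878.07597423 1161.26623991]
{'clock': 0.5, 'qpos': array([-1.27640808e+00,  3.53021338e-01,  1.63343267e+00, -4.13267484e-05,
        1.15522998e+00, -2.43460753e-03]), 'qvel': array([-0.0009968 , -0.00164069, -0.00121412, -0.00046623,  0.00048846,
        0.00152086]), 'joint_efforts': array([ 1.16639891e-03, -6.04698157e+01, -3.42181492e+01, -3.55929899e-05,
        2.33342253e-03,  1.48579568e-05]), 'eef_pos': array([ 182.76074372, -597.65166066,  231.25363241]), 'tcp_rot': array([-3.14150124e+00,  3.75853600e-05,  2.96839544e-01]), 'contact_force': array([0.08958907, 0.65238344, 0.50880157]), 'wrist_torque': array([0.01769019, 0.02369326, 0.03991864]), 'opening': 0.9997444220100108}
```

Run:
```python
import cv2
a=cv2.imread('pics/top0.png');b=cv2.imread('pics/side0.png')
s=0.78
cv2.imwrite('pics/both0.png',cv2.vconcat([cv2.resize(a,None,fx=s,fy=s),cv2.resize(b,None,fx=s,fy=s)]))
```

```text
(no output)
```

View pics/top0.png

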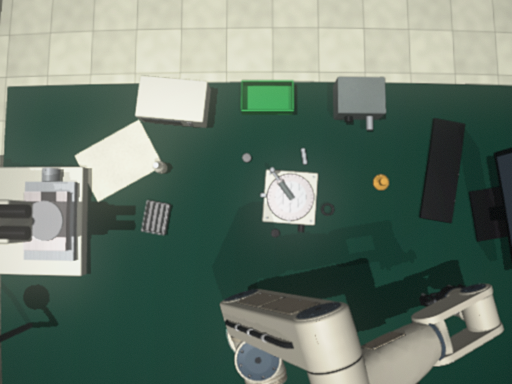

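View pics/side0.png

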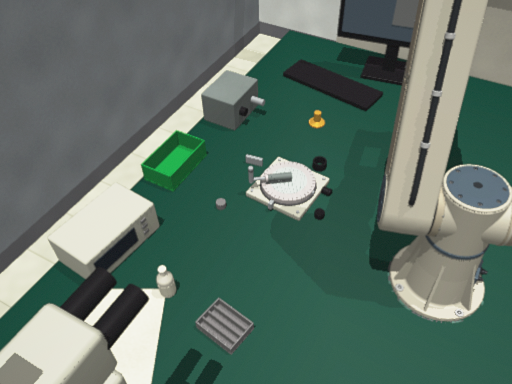

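Run:
```python
from h import *
f={c:np.load(f'f_{c}.npz') for c in('top','side')}
a=cv2.resize(f['top']['p'][140:250,225:345],None,fx=5,fy=5,interpolation=2)[...,::-1]
b=cv2.resize(f['side']['p'][145:230,205:335],None,fx=6,fy=6,interpolation=2)[...,::-1]
cv2.imwrite('pics/a1.png',a);cv2.imwrite('pics/b1.png',b)
for c in f:
    P=cloud(c,f[c]['d']); ok=(abs(P[...,0]-515)<170)&(abs(P[...,1]+110)<170)&(f[c]['d']>0)
    z=P[...,2]
    s=lambda lo,hi:P[ok&(z>lo)&(z<hi)]
    h=s(95,125); print(c,'post',len(h),h.mean(0) if len(h) else '')
    h=s(70,80); print('sleeve',len(h),h[:,:2].mean(0), np.linalg.svd(h[:,:2]-h[:,:2].mean(0))[2][0] if len(h)>2 else '')
    h=s(12,60); h=h[np.hypot(*(h[:,:2]-[515,-110]).T)<150]; print('base',cv2.minAreaRect(h[:,:2].astype(np.float32)))
    h=s(38,46); print('table',len(h),cv2.minEnclosingCircle(h[:,:2].astype(np.float32)))
```

```text
top post 19 [610.09572731 -48.59892527 109.8942725 ]
sleeve 84 [544.05264065 -97.64796483] [-0.80514346 -0.59308011]
base ((502.3583068847656, -124.40524291992188), (265.45477294921875, 247.539306640625), 12.046430587768555)
table 976 ((492.87811279296875, -145.84336853027344), 134.8577423095703)
side post 34 [611.00098474 -44.79757486 108.1105616 ]
sleeve 113 [547.5660165  -90.67635422] [0.79701232 0.60396305]
base ((506.4035339355469, -124.10557556152344), (262.5769348144531, 253.1533203125), 12.045397758483887)
table 1278 ((515.1629638671875, -113.10012817382812), 95.37187194824219)
```

View pics/a1.png

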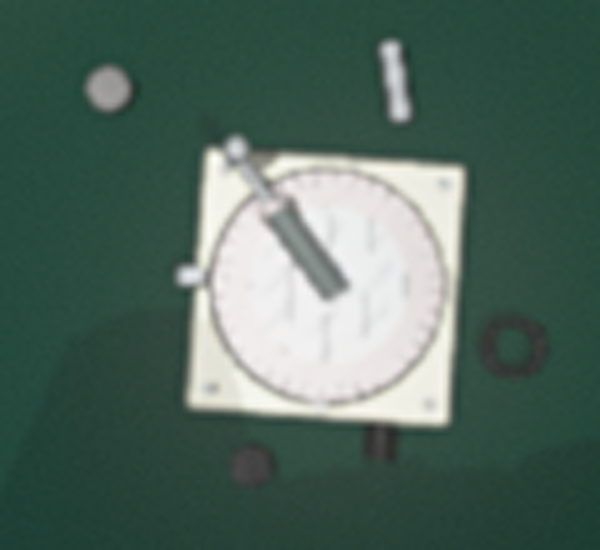

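View pics/b1.png

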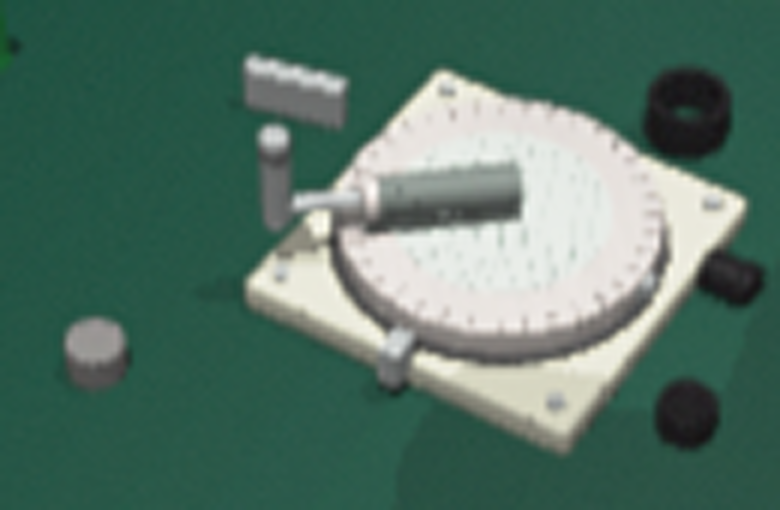

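Run:
```python
from h import *
T=lambda x,y,z:at_z('top',140+(y-2)/5,225+(x-2)/5,z)
S=lambda x,y,z:at_z('side',145+(y-2.5)/6,205+(x-2.5)/6,z)
c=np.array([T(*p,20) for p in((205,148),(466,164),(449,425),(188,408))]);print(c.round(1),c.mean(0),[np.linalg.norm(c[i]-c[i-1]).round(1) for i in range(4)])
d=[c[0]-c[1],c[3]-c[2]];print('yaw from y dir',[np.degrees(np.arctan2(-v[0],v[1])) for v in d])
print('pivot',T(327,285,42))
cs=np.array([S(*p,20) for p in((443,72),(745,205),(568,445),(247,285))]);print(cs.round(1),cs.mean(0))
d=[cs[3]-cs[2],cs[0]-cs[1]];print('yaw',[np.degrees(np.arctan2(-v[0],v[1])) for v in d])
print('post',T(236,146,114),S(273,131,114),'tab',T(188,276,35),S(400,335,35))
```

```text
[[ 621.9  -24.8   20. ]
 [ 609.5 -226.    20. ]
 [ 408.9 -211.7   20. ]
 [ 421.9  -11.8   20. ]] [ 515.54415667 -118.59543857   20.        ] [np.float64(200.4), np.float64(201.6), np.float64(201.2), np.float64(200.3)]
yaw from y dir [np.float64(-3.506395807705043), np.float64(-3.7167446478427117)]
pivot [ 515.20850546 -117.27951421   42.        ]
[[ 603.1 -221.5   20. ]
 [ 408.5 -204.6   20. ]
 [ 418.8   -5.1   20. ]
 [ 618.1  -23.9   20. ]] [ 512.13609633 -113.76739821   20.        ]
yaw [np.float64(-95.3850300878712), np.float64(-94.96552690672279)]
post [613.50134245 -47.22511329 114.        ] [613.89495176 -49.97751597 114.        ] tab [522.35816909 -11.839066    35.        ] [522.83659998 -19.01198691  35.        ]
```

move_arm:
  increments:
    - {"tx": 4,"ty": -2.8,"gripper": 0}
    - {"tx": 4,"ty": -2.8}
    - {"tx": 4,"ty": -2.8}
    - {"tx": 4,"ty": -2.8}
    - {"tx": 4,"ty": -2.8}
    - {"tx": 4,"ty": -2.8}
    - {"tx": 4,"ty": -2.8}
    - {"tx": 4,"ty": -2.8}
    - {"tx": 4,"ty": -2.8}
    - {"tx": 4,"ty": -2.8}
    - {"tx": 4,"ty": -2.8,"rz": -8}
    - {"rz": -8}
  squeeze: 40

```text
invalid input
```

move_arm:
  increments:
    - {"tx": 4,"ty": -2.8,"tz": 0,"rx": 0,"ry": 0,"rz": 0,"gripper": 0}
    - {"tx": 4,"ty": -2.8,"tz": 0,"rx": 0,"ry": 0,"rz": 0,"gripper": 0}
    - {"tx": 4,"ty": -2.8,"tz": 0,"rx": 0,"ry": 0,"rz": 0,"gripper": 0}
    - {"tx": 4,"ty": -2.8,"tz": 0,"rx": 0,"ry": 0,"rz": 0,"gripper": 0}
    - {"tx": 4,"ty": -2.8,"tz": 0,"rx": 0,"ry": 0,"rz": 0,"gripper": 0}
    - {"tx": 4,"ty": -2.8,"tz": 0,"rx": 0,"ry": 0,"rz": 0,"gripper": 0}
    - {"tx": 4,"ty": -2.8,"tz": 0,"rx": 0,"ry": 0,"rz": 0,"gripper": 0}
    - {"tx": 4,"ty": -2.8,"tz": 0,"rx": 0,"ry": 0,"rz": 0,"gripper": 0}
    - {"tx": 4,"ty": -2.8,"tz": 0,"rx": 0,"ry": 0,"rz": 0,"gripper": 0}
    - {"tx": 4,"ty": -2.8,"tz": 0,"rx": 0,"ry": 0,"rz": 0,"gripper": 0}
    - {"tx": 4,"ty": -2.8,"tz": 0,"rx": 0,"ry": 0,"rz": -8,"gripper": 0}
    - {"tx": 0,"ty": 0,"tz": 0,"rx": 0,"ry": 0,"rz": -8,"gripper": 0}
  squeeze: 40

```text
clock: 1.7
eef_pos: [516.7, -170.3, 231.5]
tcp_rot: [3.141, -0.002, 0.586]
contact_force: [-1.3, -0.6, 0.3]
opening: 0.498
```

move_arm:
  increments:
    - {"tx": 3.7,"ty": -1.2,"tz": 1,"rx": 0,"ry": 0,"rz": -0.8,"gripper": 0}
    - {"tx": 3.7,"ty": -1.2,"tz": 2,"rx": 0,"ry": 0,"rz": 0,"gripper": 0}
    - {"tx": 3.7,"ty": -1.2,"tz": 3,"rx": 0,"ry": 0,"rz": 0,"gripper": 0}
    - {"tx": 3.7,"ty": -1.2,"tz": 3,"rx": 0,"ry": 0,"rz": 0,"gripper": 0}
    - {"tx": 0,"ty": 0,"tz": 0,"rx": 0,"ry": 0,"rz": 0,"gripper": 0}
    - {"tx": 0,"ty": 0,"tz": 0,"rx": 0,"ry": 0,"rz": 0,"gripper": 0}
  squeeze: 40

```text
clock: 2.3
eef_pos: [609.8, -51.9, 140.3]
tcp_rot: [-3.14, 0.002, 0.592]
contact_force: [-0.2, 0.0, 0.1]
opening: 0.496
```

Run:
```python
from h import *
A=[]
for c in ("top","side"):
    p,d=r.grab_frame(c)
    s=r.sense()
    v,u=proj(c,[613.5,-48.5,114]).astype(int); print(c,v,u, proj(c,s['eef_pos']))
    A.append(cv2.resize(p[v-40:v+40,u-40:u+40],(400,400),interpolation=2))
print(s['eef_pos'],s['tcp_rot'],s['qpos'],s['contact_force'])
cv2.imwrite('pics/c2.png',cv2.hconcat(A)[...,::-1])
```

```text
top 168 272 [168.96461241 273.45141752]
side 166 249 [159.55775597 251.4059579 ]
[610.1453791  -53.1988504  142.03988809] [ 3.14096478e+00 -3.50296823e-04  5.89829033e-01] [-8.92693795e-02  4.28558907e-01  1.73850810e+00 -3.24708456e-04
  9.73858734e-01  8.91880457e-01] [ 0.1904103  -0.56909474 -0.27542341]
```

View pics/c2.png

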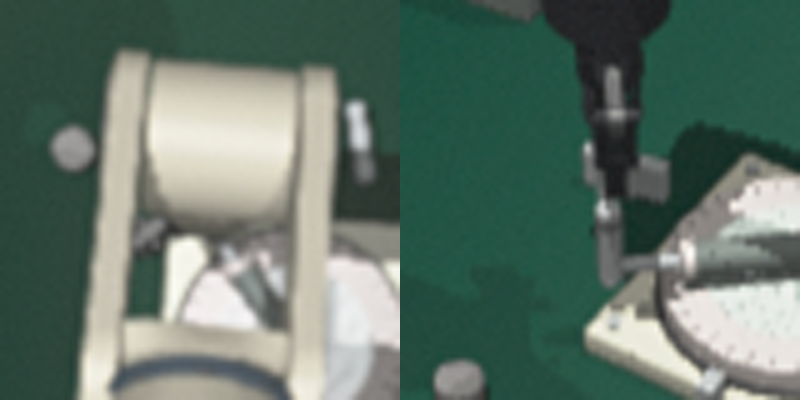

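move_arm:
  increments:
    - {"tx": 0.5,"ty": -0.2,"tz": 0,"rx": 0,"ry": 0,"rz": -0.6,"gripper": 0}
    - {"tx": 0,"ty": 0,"tz": 1.5,"rx": 0,"ry": 0,"rz": 0,"gripper": 0}
    - {"tx": 0,"ty": 0,"tz": 1.5,"rx": 0,"ry": 0,"rz": 0,"gripper": 0}
    - {"tx": 0,"ty": 0,"tz": 1.5,"rx": 0,"ry": 0,"rz": 0,"gripper": 0}
    - {"tx": 0,"ty": 0,"tz": 1.0,"rx": 0,"ry": 0,"rz": 0,"gripper": 0}
    - {"tx": 0,"ty": 0,"tz": 1.0,"rx": 0,"ry": 0,"rz": 0,"gripper": 0}
    - {"tx": 0,"ty": 0,"tz": 0,"rx": 0,"ry": 0,"rz": 0,"gripper": 0}
    - {"tx": 0,"ty": 0,"tz": 0,"rx": 0,"ry": 0,"rz": 0,"gripper": 0}
  squeeze: 40

```text
clock: 3.2
eef_pos: [613.2, -48.1, 76.0]
tcp_rot: [-3.141, 0.0, 0.601]
contact_force: [0.5, -0.5, -0.1]
opening: 0.499
```

move_arm:
  increments:
    - {"tx": 0,"ty": 0,"tz": 0,"rx": 0,"ry": 0,"rz": 0,"gripper": -1}
    - {"tx": 0,"ty": 0,"tz": 0,"rx": 0,"ry": 0,"rz": 0,"gripper": -1}
    - {"tx": 0,"ty": 0,"tz": 0,"rx": 0,"ry": 0,"rz": 0,"gripper": -1}
    - {"tx": 0,"ty": 0,"tz": 0,"rx": 0,"ry": 0,"rz": 0,"gripper": -1}
    - {"tx": 0,"ty": 0,"tz": 0,"rx": 0,"ry": 0,"rz": 0,"gripper": -1}
    - {"tx": 0,"ty": 0,"tz": 0,"rx": 0,"ry": 0,"rz": 0,"gripper": -1}
    - {"tx": 0,"ty": 0,"tz": 0,"rx": 0,"ry": 0,"rz": 0,"gripper": -1}
    - {"tx": 0,"ty": 0,"tz": 0,"rx": 0,"ry": 0,"rz": 0,"gripper": -1}
    - {"tx": 0,"ty": 0,"tz": 0,"rx": 0,"ry": 0,"rz": 0,"gripper": -1}
  squeeze: 40

```text
clock: 4.1
eef_pos: [613.7, -47.9, 77.0]
tcp_rot: [3.141, -0.001, 0.6]
contact_force: [-1.0, 3.3, 6.8]
opening: 0.174
```

move_arm:
  increments:
    - {"tx": -0.01,"ty": -0.46,"tz": 0,"rx": 0,"ry": 0,"rz": -2.2,"gripper": -1}
    - {"tx": -0.01,"ty": -0.46,"tz": 0,"rx": 0,"ry": 0,"rz": -2.2,"gripper": -1}
    - {"tx": -0.01,"ty": -0.46,"tz": 0,"rx": 0,"ry": 0,"rz": -2.2,"gripper": -1}
    - {"tx": -0.01,"ty": -0.46,"tz": 0,"rx": 0,"ry": 0,"rz": -2.2,"gripper": -1}
    - {"tx": -0.01,"ty": -0.46,"tz": 0,"rx": 0,"ry": 0,"rz": -2.2,"gripper": -1}
    - {"tx": -0.01,"ty": -0.46,"tz": 0,"rx": 0,"ry": 0,"rz": -2.2,"gripper": -1}
  squeeze: 40

```text
clock: 4.7
eef_pos: [596.2, -28.1, 77.0]
tcp_rot: [3.139, -0.001, 0.833]
contact_force: [1.7, -4.2, 2.7]
opening: 0.175
```

move_arm:
  increments:
    - {"tx": -0.01,"ty": -0.46,"tz": 0,"rx": 0,"ry": 0,"rz": -2.2,"gripper": -1}
    - {"tx": -0.01,"ty": -0.46,"tz": 0,"rx": 0,"ry": 0,"rz": -2.2,"gripper": -1}
    - {"tx": -0.01,"ty": -0.46,"tz": 0,"rx": 0,"ry": 0,"rz": -2.2,"gripper": -1}
    - {"tx": -0.01,"ty": -0.46,"tz": 0,"rx": 0,"ry": 0,"rz": -2.2,"gripper": -1}
    - {"tx": -0.01,"ty": -0.46,"tz": 0,"rx": 0,"ry": 0,"rz": -2.2,"gripper": -1}
    - {"tx": -0.01,"ty": -0.46,"tz": 0,"rx": 0,"ry": 0,"rz": -2.2,"gripper": -1}
    - {"tx": -0.01,"ty": -0.46,"tz": 0,"rx": 0,"ry": 0,"rz": -2.2,"gripper": -1}
    - {"tx": -0.01,"ty": -0.46,"tz": 0,"rx": 0,"ry": 0,"rz": -2.2,"gripper": -1}
  squeeze: 40

```text
clock: 5.5
eef_pos: [564.8, -7.4, 76.9]
tcp_rot: [3.141, -0.0, 1.139]
contact_force: [-1.5, -0.8, 7.0]
opening: 0.176
```

move_arm:
  increments:
    - {"tx": -0.01,"ty": -0.46,"tz": 0,"rx": 0,"ry": 0,"rz": -2.2,"gripper": -1}
    - {"tx": -0.01,"ty": -0.46,"tz": 0,"rx": 0,"ry": 0,"rz": -2.2,"gripper": -1}
    - {"tx": -0.01,"ty": -0.46,"tz": 0,"rx": 0,"ry": 0,"rz": -2.2,"gripper": -1}
    - {"tx": -0.01,"ty": -0.46,"tz": 0,"rx": 0,"ry": 0,"rz": -2.2,"gripper": -1}
    - {"tx": -0.01,"ty": -0.46,"tz": 0,"rx": 0,"ry": 0,"rz": -2.2,"gripper": -1}
    - {"tx": -0.01,"ty": -0.46,"tz": 0,"rx": 0,"ry": 0,"rz": -2.2,"gripper": -1}
    - {"tx": -0.01,"ty": -0.46,"tz": 0,"rx": 0,"ry": 0,"rz": -2.2,"gripper": -1}
    - {"tx": -0.01,"ty": -0.46,"tz": 0,"rx": 0,"ry": 0,"rz": -2.2,"gripper": -1}
    - {"tx": -0.01,"ty": -0.46,"tz": 0,"rx": 0,"ry": 0,"rz": -2.2,"gripper": -1}
    - {"tx": 0,"ty": 0,"tz": 0,"rx": 0,"ry": 0,"rz": 0,"gripper": -1}
    - {"tx": 0,"ty": 0,"tz": 0,"rx": 0,"ry": 0,"rz": 0,"gripper": -1}
    - {"tx": 0,"ty": 0,"tz": 0,"rx": 0,"ry": 0,"rz": 0,"gripper": -1}
  squeeze: 40

```text
clock: 6.7
eef_pos: [523.9, 3.2, 76.9]
tcp_rot: [-3.14, 0.0, 1.484]
contact_force: [-5.0, -0.3, 11.6]
opening: 0.179
```

```bash
cat > st.py <<'E'
from h import *
C=np.array([514,-116.5]);F=[];P=[];Y=[];Q=[]
for i in range(5):
    r.grab_frame('side'); s=r.sense(); F.append(s['contact_force']);P.append(s['eef_pos']);Y.append(s['tcp_rot'][2]);Q.append(s['wrist_torque'])
F=np.mean(F,0);P=np.mean(P,0);y=np.mean(Y); d=P[:2]-C; u=np.array([np.cos(y),np.sin(y)]);t=np.array([-u[1],u[0]])
print('P',P.round(2),'r',np.hypot(*d).round(2),'ang',np.degrees(np.arctan2(d[1],d[0])).round(2),'yaw',np.degrees(y).round(2),'Frad',(F[:2]@u).round(2),'Ftan',(F[:2]@t).round(2),'Fz',F[2].round(2),'Mz',np.mean(Q,0).round(3),'clk',s['clock'],s['opening'])
E
python3 st.py
```

```text
P [523.91   3.16  76.83] r 120.07 ang 85.26 yaw 85.0 Frad 0.39 Ftan 5.54 Fz 11.2 Mz [ 0.033  0.771 -0.134] clk 6.95 0.1779497142211162
```

move_arm:
  increments:
    - {"tx": 0,"ty": -0.1,"tz": 0,"rx": 0,"ry": 0,"rz": -0.5,"gripper": -1}
    - {"tx": 0,"ty": 0,"tz": 0,"rx": 0,"ry": 0,"rz": 0,"gripper": -1}
    - {"tx": 0,"ty": 0,"tz": 0,"rx": 0,"ry": 0,"rz": 0,"gripper": -1}
    - {"tx": 0,"ty": 0,"tz": 0,"rx": 0,"ry": 0,"rz": 0,"gripper": -1}
  squeeze: 40

```text
clock: 7.35
eef_pos: [523.5, 3.2, 76.9]
tcp_rot: [3.142, 0.0, 1.492]
contact_force: [-3.3, 0.5, 8.3]
opening: 0.175
```

```bash
python3 st.py
```

```text
P [523.54   3.19  76.88] r 120.07 ang 85.44 yaw 85.49 Frad 0.04 Ftan 3.36 Fz 8.55 Mz [-0.013  0.507 -0.2  ] clk 7.6 0.17332154839596742
```

move_arm:
  increments:
    - {"tx": 0,"ty": -0.15,"tz": 0,"rx": 0,"ry": 0,"rz": -0.5,"gripper": -1}
    - {"tx": 0,"ty": 0,"tz": 0,"rx": 0,"ry": 0,"rz": 0,"gripper": -1}
    - {"tx": 0,"ty": 0,"tz": 0,"rx": 0,"ry": 0,"rz": 0,"gripper": -1}
    - {"tx": 0,"ty": 0,"tz": 0,"rx": 0,"ry": 0,"rz": 0,"gripper": -1}
  squeeze: 40

```text
clock: 8.0
eef_pos: [522.8, 3.3, 76.9]
tcp_rot: [3.14, 0.0, 1.501]
contact_force: [-0.5, -0.3, 6.4]
opening: 0.175
```

```bash
python3 st.py
```

```text
P [522.77   3.24  76.92] r 120.07 ang 85.81 yaw 85.99 Frad -0.7 Ftan 0.77 Fz 6.62 Mz [-0.065  0.201 -0.272] clk 8.25 0.17444640095834044
```

move_arm:
  increments:
    - {"tx": 0,"ty": 0,"tz": 0,"rx": 0,"ry": 0,"rz": 0,"gripper": -1}
    - {"tx": 0,"ty": 0,"tz": 0,"rx": 0,"ry": 0,"rz": 0,"gripper": -1}
    - {"tx": 0.5,"ty": 0,"tz": 0,"rx": 0,"ry": 0,"rz": 0,"gripper": -1}
    - {"tx": 0.5,"ty": 0,"tz": 0,"rx": 0,"ry": 0,"rz": 0,"gripper": -1}
    - {"tx": 0.5,"ty": 0,"tz": 0,"rx": 0,"ry": 0,"rz": 0,"gripper": -1}
    - {"tx": 0.5,"ty": 0,"tz": 0,"rx": 0,"ry": 0,"rz": 0,"gripper": -1}
    - {"tx": 0,"ty": 0,"tz": 0,"rx": 0,"ry": 0,"rz": 0,"gripper": -1}
    - {"tx": 0,"ty": 0,"tz": 0,"rx": 0,"ry": 0,"rz": 0,"gripper": -1}
    - {"tx": 0,"ty": 0,"tz": 0,"rx": 0,"ry": 0,"rz": 0,"gripper": -1}
  squeeze: 60

```text
clock: 9.15
eef_pos: [524.1, 22.7, 76.9]
tcp_rot: [3.14, 0.001, 1.501]
contact_force: [-1.1, -4.2, 6.9]
opening: 0.167
```

```bash
python3 st.py
```

```text
P [524.1   22.69  76.94] r 139.56 ang 85.85 yaw 86.0 Frad -4.72 Ftan 0.47 Fz 6.92 Mz [-0.66   0.189 -0.276] clk 9.4 0.1706547278312683
```

move_arm:
  increments:
    - {"tx": 0.5,"ty": 0,"tz": 0,"rx": 0,"ry": 0,"rz": 0,"gripper": -1}
    - {"tx": 0.5,"ty": 0,"tz": 0,"rx": 0,"ry": 0,"rz": 0,"gripper": -1}
    - {"tx": 0.5,"ty": 0,"tz": 0,"rx": 0,"ry": 0,"rz": 0,"gripper": -1}
    - {"tx": 0.5,"ty": 0,"tz": 0,"rx": 0,"ry": 0,"rz": 0,"gripper": -1}
    - {"tx": 0.4,"ty": 0,"tz": 0,"rx": 0,"ry": 0,"rz": 0,"gripper": -1}
    - {"tx": 0.2,"ty": 0,"tz": 0,"rx": 0,"ry": 0,"rz": 0,"gripper": -1}
    - {"tx": 0,"ty": 0,"tz": 0,"rx": 0,"ry": 0,"rz": 0,"gripper": -1}
    - {"tx": 0,"ty": 0,"tz": 0,"rx": 0,"ry": 0,"rz": 0,"gripper": -1}
    - {"tx": 0,"ty": 0,"tz": 0,"rx": 0,"ry": 0,"rz": 0,"gripper": -1}
  squeeze: 60

```text
clock: 10.3
eef_pos: [525.8, 48.3, 76.9]
tcp_rot: [3.14, 0.001, 1.501]
contact_force: [-1.2, -7.7, 6.8]
opening: 0.171
```

```bash
python3 st.py
python3 - <<'E'
from h import *
A=[]
for c in ("top","side"):
    p,d=r.grab_frame(c)
    v,u=proj(c,[520,-20,62]).astype(int); 
    A.append(cv2.resize(p[v-30:v+30,u-30:u+30],(400,400),interpolation=2)); 
    for q in([519.2,-41.7,62],[522.3,3.2,62]): print(c,(proj(c,q)-[v-30,u-30])*6.67)
cv2.imwrite('pics/d3.png',cv2.hconcat(A)[...,::-1])
E
```

```text
P [525.83  48.26  76.89] r 165.19 ang 85.89 yaw 86.02 Frad -7.39 Ftan 0.04 Fz 7.0 Mz [-1.046  0.169 -0.249] clk 10.55 0.16788697961674967
top [202.04218205 240.98167588]
top [196.50891856 161.11320847]
side [174.72789712 225.21748281]
side [235.51059805 173.3316207 ]
```

View pics/d3.png

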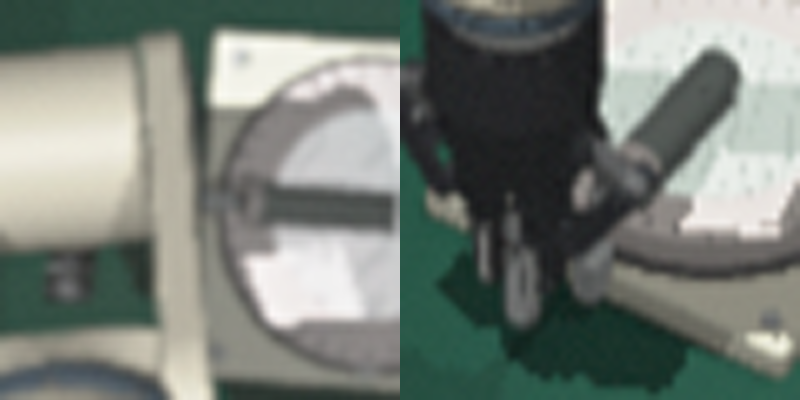

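```bash
python3 -c "
from rig import r
print(r.sign_off())"
```

```text
the job is handed in; nothing more can be done
None
```

The job is handed in at about 10.6 s, with the arm still gripping the finger post, the rod pulled to the mark and the turntable in its last stop. No picture showed the black band clearly, because the gripper hid it, so the travel rests on measured hand motion and spring force.

- **Swing:** I gripped the post with the rod in and turned the table about 52° counter-clockwise, past the middle stop. I trimmed until the sideways force was near zero (5.5 N down to 0.8 N). The post then stood at about 85.8°, against about 86° estimated for the index tab from the pictures.
- **Pull:** The hand moved out 45.1 mm from its rod-in position. The radial force was 7.4 N, against 7.5 N expected at the mark; at 19.5 mm it had read 4.7 N against 4.95 N. That agreement suggests the post did not slip in the grip.
- **Last state:** The sideways force was 0.04 N and the grip was set to 60 N.
- **Unexplained reading:** A steady upward force of about 7 N stayed on the tool after closing. It is well below the limits and I left it.
- **Bystanders:** I did not go near any of the other things on the bench, but I took no final picture to check them.

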